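# Reset the lamp-hour counter and clip the lamp-bay cover on the microscope light source

## Robot

A 6-joint arm with a two-finger parallel gripper is mounted at the origin on the work surface. World frame = base frame: x ahead of the robot, y to its left, z up, the work surface at z = 0. Lengths are in m, angles in degrees, forces in N, time in s.
With the tool pointing down it reaches from about 0.375 to 0.9 m from the base axis. Payload 3.1 kg.
Tool frame: the origin (TCP) lies midway between the tips of the shut fingers; the grasp point (between the pads) lies 19 mm behind it; z points along the fingers, y is the line along which they close (so a half turn about z gives the same grasp; the last joint's range is limited). The gripper opens to 87 mm and grips with 3 to 60 N. Pads are 19 mm wide; open, the fingers measure 117 mm over their backs; the gripper's body (75 mm by 190 mm) begins 51 mm behind the grasp point.
Start: joints at [-87.577, 30.224, 82.088, -0, 67.689, -10.227], TCP at [0.137, -0.61, 0.223] pointing down, gripper open.
Joint ranges: [-176.69, 176.69], [-43.24, 126.21], [12.49, 139.97], [-82, 262], [0, 151.66], [-163.58, 163.58]. Speed limits (degrees/s): [159.86, 159.86, 180, 180, 180, 180].

## Interface

Orientations are given as a 3x3 rotation matrix whose columns are the frame's x, y, z axes.
In Python, from rig import bot, imaging gives the robot as it stands (bot), with the cameras (imaging).
- The arm moves only by the tool nudge_tcp, called after ">>>" as a command line: name --argument value ..., lists and objects as JSON in quotes. Schema: {"type":"object","properties":{"plan":{"type":"object","properties":{"segments":{"type":"array","items":{"type":"array","items":{"type":"number"},"minItems":7,"maxItems":7},"minItems":1,"maxItems":20}},"additionalProperties":false,"required":["segments"]},"only":{"type":"string"},"quiet":{"type":"boolean"},"lines":{"type":"string"}},"required":["plan"],"additionalProperties":false}. plan is an object whose key "segments" holds a list of rows, 1 to 20 of them, each of 7 numbers: dx, dy, dz in cm, then a rotation vector rx, ry, rz in degrees, then the opening from 0.0 (shut) to 1.0 (fully open); each row is the pose to reach, as a shift and turn from the pose commanded when the call began, along the tool's axes at that moment; what a row does not reach only later rows make up. A row lasts 1/10 s, in which the tool goes at most 0.05 m and 8.59 degrees, less where a joint would pass 70% of its speed; a pose out of reach is approached as far as the arm can. The fingers move at their own pace and stop on an object; the grip force is fixed at half the most. Time passes only in rows, so rows that do not move let the fingers close. The tool returns the time, the measured TCP pose, the force, the opening and the grip force at its end. only (a regular expression) keeps the lines of the reply that match it, lines (a string "A,B") keeps lines A to B, and quiet returns only ok. Input that does not fit is refused with a message, and nothing moves.
- bot.read_state(): the state, without advancing time (a new reading comes with each control period).
- imaging.capture(name): name is "scene" or "top" or "wrist"; returns a dict with "color" (384x512x3 uint8, red, green, blue), "K" (3x3 intrinsics, pixels), "D" ([k1, k2, p1, p2, k3] as OpenCV has them; the pictures are not rectified), "view" (4x4, takes a point from world to camera coordinates); the wrist camera has in their place "mount" (4x4, takes a point from camera to tool coordinates, whose origin is the TCP and whose axes are the flange's). Camera axes: x right, y up, looking along -z (the intrinsics and any distortion apply to the point x, -y, -z); pixel columns grow to the right and rows downward; lengths in m; the calibration is good to about 2 mm. A picture is of the moment at which its call begins: read the wrist's pose just before it. There is no depth.
- bot.hand_in(): hands the job in; it is judged then, once.
The state is a dict: "time_s": time; "joint_positions": joint angles; "qvel": joint speeds; "tau": joint torques, N m; "position": TCP position; "tcp_rot": TCP orientation; "force": force on the tool from outside, world axes, zero at the start; "moment": the same for the moment, N m; "opening": opening from 0.0 (shut) to 1.0 (fully open); "grasp_force": force on a finger pad.
Only numpy, scipy, OpenCV 4.12 (cv2) and the standard library are available. Lean on these libraries where they do the work, as an engineer would, in place of code of your own. Each camera call takes 0.05 s, during which the arm holds its last target. There are 200 camera calls.

## Task

The lamp in the microscope's cold-light source has just been changed: press the green lamp-hour reset button inside the open bay fully down and let it spring back up, without touching the new lamp beside it. Then fit the grey cover on the bay and press it down, without brute force, until it snaps home flush on the seal all round; keep pushing down on it firmly, with some 15 N, and finish like that, the hand still on the cover and pressing, so that the screws can be done up. Leave the other things on the bench where they are.

Things in the scene. Friction and masses are not known exactly. Their poses are not given: they have to be found in the camera images.
- lightsource: Cold-light source: cream box fixed on the table left or right of the middle, 180 (x) x 200 (y) mm, 97 mm high, black front panel on its -x side. Origin: centre of its underside, z up. In its top, centred, is an open lamp bay 90 (x) x 140 (y) mm, 60 mm deep below the seal's top, with a black seal round its mouth and a spring roller catch in the middle of each short end wall
- catch_left (a joint): Spring catch at the bay's end wall y = +70 mm: white free-turning roller along x, 24 mm long, 12 mm thick, its axis 8 mm from the wall and 10 mm below the seal's top. Value in m: 0 at rest, grows as it is pushed outwards (5.5 N per mm). The cover's ridges must push both catches back about 3.5 mm (13 to 20 N of push in all, then a sudden drop) and pass below them
- catch_right (a joint): The same catch at the other end wall, y = -70 mm
- bay (a point): Centre of the bay's mouth at the level of the seal's top, 100 mm above the table; x and y along the box's axes, z up. The cover's flange is home when its underside lies on this level
- seal: Black rubber seal, a flat frame 108 (x) x 158 (y) mm outside, 90 x 140 mm inside, 3 mm high, round the bay's mouth, part of the light source; the cover's flange lies on it. Origin at the frame's centre, 98.5 mm above the table
- reset (a joint): Travel of the green lamp-hour reset button in m: 0 is up, 0.006 is fully down (straight down, needs 4.5 N); springs back by itself
- reset_top (a point): Centre of the green reset button's round top face, 22 mm diameter, in the bay 28 mm below the seal's top, at y = +30 mm of the box; 38 mm black collar round it, 10 mm lower; the nearest catch begins 26 mm from it towards +y
- lamp: New halogen reflector lamp in its white holder in the bay, 35 mm diameter, 42 mm high above the bay's floor (so 18 mm below the seal's top), occupying x = -15 to +35 mm and y = -48 to -12 mm of the box; not to be touched. Origin on the bay's floor at x = 0, y = -30 mm of the box
- cover: Grey clip cover, 120 g, loose on the table, right way up on its pins. Flange 108 (x) x 158 (y) mm, 4 mm thick. Origin at its centre, level with the pins' tips; z up; both ways round fit. Four round-ended pins, 10 mm thick, reach 24 mm below the flange, at x = +-38, y = +-63.5 mm; they drop into the bay's corners with 2 mm (x) and 1.5 mm (y) play and guide it. A black grip bar on top
- cover_seat (a point): Centre of the underside of the cover's flange, 24 mm above the cover's origin. Two tongues at y = +-55.5 mm carry the ridges, 17 mm below this level. The ridges meet the catches with the flange about 15 mm above the seal and are past them at about 7 mm: the force drops and the catches pull the cover down; then push on to the seal
- cover_grip (a point): Middle of the black grip bar on the cover: 62 mm long (x), 16 mm thick (y), 26 mm high; its top is 13 mm above this point and the flange's top 13 mm below. This point is 41 mm above the cover's origin
- spent_lamp: Old halogen lamp, 35 mm diameter, 41 mm high, standing mouth down on the table; origin under its centre; leave alone
- oil_bottle: Small amber bottle, 30 mm diameter, 65 mm high; origin under its centre; leave alone
- screwdriver: Screwdriver with yellow handle, 170 mm long along its x, 26 mm thick, lying; origin under its middle; leave alone
- objective: Black microscope objective, 27 mm diameter, 43 mm high, standing; origin under its centre; leave alone
- eyepiece: Steel and black eyepiece, 35 mm diameter, 47 mm high, standing; origin under its centre; leave alone
- slide_box: Blue slide box, 87 x 102 mm, 36 mm high; origin under its centre; leave alone
- mouse: Black computer mouse, 100 x 58 mm, 32 mm high; origin under its centre; leave alone

How it is judged (in metres and radians):
On the way, in this order (a step that is already met when the one before it is completed fails the run):
1. the reset button is pressed fully down (value of joint reset above 0.005 m), for 0.05 s.
2. the reset button has sprung back up (value of joint reset below 0.0012 m), for 0.1 s.
3. the cover stands over the bay, not yet home (horizontal distance between cover_seat and bay below 0.02 m and z of cover_seat in the frame of bay above 0.008 m), for 0.05 s.
4. the cover has snapped home on the seal (z of cover_seat in the frame of bay between -0.003 and 0.002 m and horizontal distance between cover_seat and bay below 0.005 m and angle between the z axis of cover and the z axis of lightsource, either way round below 0.03 rad and angle between the x axis of cover and the x axis of lightsource, either way round below 0.08 rad), for 0.2 s.
At the end, for the whole second after the job is handed in: The cover is home (flange within 2 mm of the seal, centred within 5 mm, level within 0.03 rad, square within 0.08 rad) and is still being pressed down onto the seal by the fingers (over 14 N, of which the catches give 7 N between cover and seal, fingers on the cover), the reset button is up (all of step 4 and contact force between cover and seal above 14 N and contact force between the fingers and cover above 5 N and value of joint reset below 0.0012 m); the arm keeps its last pose, push and grip.
It fails at once if the new lamp is touched (contact force between any of the fingers, the arm, cover and lamp above 0.5 N).
It fails at once if the cover is forced with over 80 N (contact force between cover and lightsource above 80 N).
It fails at once if another thing on the bench is disturbed (moved over 25 mm) (distance of any of spent_lamp, oil_bottle, screwdriver, objective, eyepiece, slide_box, mouse from where it was at the start of the episode above 0.025 m).
It also fails if it takes over 61 s, if anything falls off the work surface, if the arm or the gripper's body presses on something with over 40 N, if the wrist force passes 120 N, or if a joint passes its speed limit or range.

## Working session

There is one attempt and no reset: what is moved stays moved. The work goes in short steps, Python scripts to look and compute and a tool call to move; the robot and the scene stay as the last step left them, time stands still between calls to the robot, and variables do not carry over. Pictures are saved under pics/ and viewed, at most 10 in all, crops included, and the job is handed in when it is done.

```bash
ls; mkdir -p pics
```

Run:
```python
from rig import bot, imaging
import cv2
s=bot.read_state(); print(s)
for n in("scene","top"):
    c=imaging.capture(n); cv2.imwrite(f"pics/{n}0.png",cv2.resize(c["color"][:,:,::-1],(800,600),interpolation=cv2.INTER_CUBIC))
    print(n,c["K"],c["D"],c["view"])
```

```text
pics
rig.py
{'time_s': 0.0, 'joint_positions': array([-8.75770491e+01,  3.02778308e+01,  8.21570612e+01, -1.09854593e-03,
        6.76891697e+01, -1.02272753e+01]), 'qvel': array([ 0.03172398, -0.09360883, -0.02820036,  0.03851836, -0.00790398,
       -0.015873  ]), 'tau': array([-1.05506060e-03, -4.40047753e+01, -1.76595712e+01,  6.32395386e-02,
        5.81485033e-02, -1.65458837e-04]), 'position': array([ 0.136866  , -0.60907212,  0.22158007]), 'tcp_rot': array([[ 9.75723582e-01,  2.19005663e-01, -1.09261328e-04],
       [ 2.19005383e-01, -9.75721254e-01,  2.16259901e-03],
       [ 3.67012831e-04, -2.13402767e-03, -9.99997656e-01]]), 'force': array([-0.1285998 ,  0.11625441,  0.59700839]), 'moment': array([ 0.00675512, -0.01588356,  0.03623566]), 'grasp_force': 0.0, 'opening': 1.0035005098219203}
scene [[451.21074459   0.         252.50198399]
 [  0.         451.21074459 188.36117409]
 [  0.           0.           1.        ]] [0.05081734 0.         0.         0.         0.        ] [[ 0.72426748  0.6894499  -0.00976959 -0.42076964]
 [-0.51656219  0.55192505  0.65463138  0.25841578]
 [ 0.45672762 -0.46908162  0.75588512 -1.76266384]
 [ 0.          0.          0.          1.        ]]
top [[477.45916661   0.         254.86695349]
 [  0.         477.45916661 186.16467084]
 [  0.           0.           1.        ]] [0.00113674 0.         0.         0.         0.        ] [[-6.98898911e-03 -9.99963556e-01 -4.90321135e-03 -1.32500606e-03]
 [ 9.84996478e-01 -7.72973111e-03  1.72401245e-01 -6.07382066e-01]
 [-1.72432862e-01 -3.62473549e-03  9.85014604e-01 -1.50217854e+00]
 [ 0.00000000e+00  0.00000000e+00  0.00000000e+00  1.00000000e+00]]
```

View pics/top0.png

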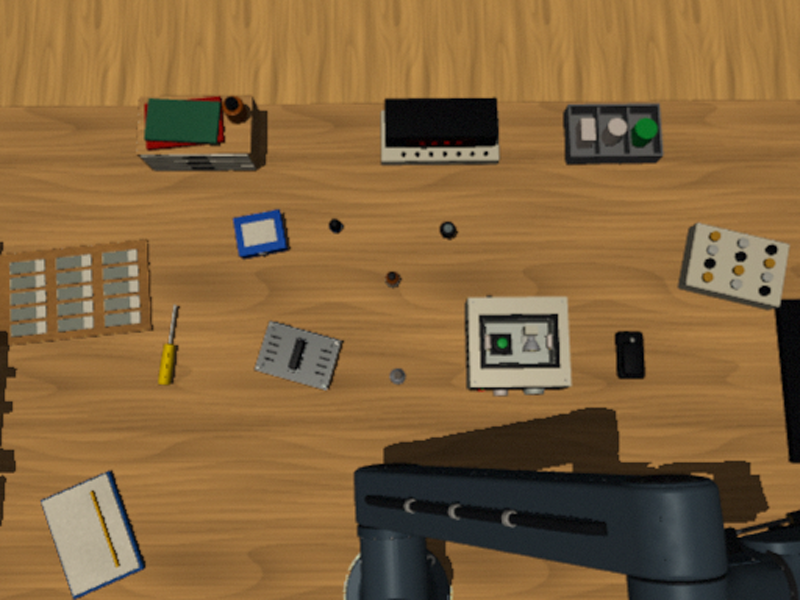

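View pics/scene0.png

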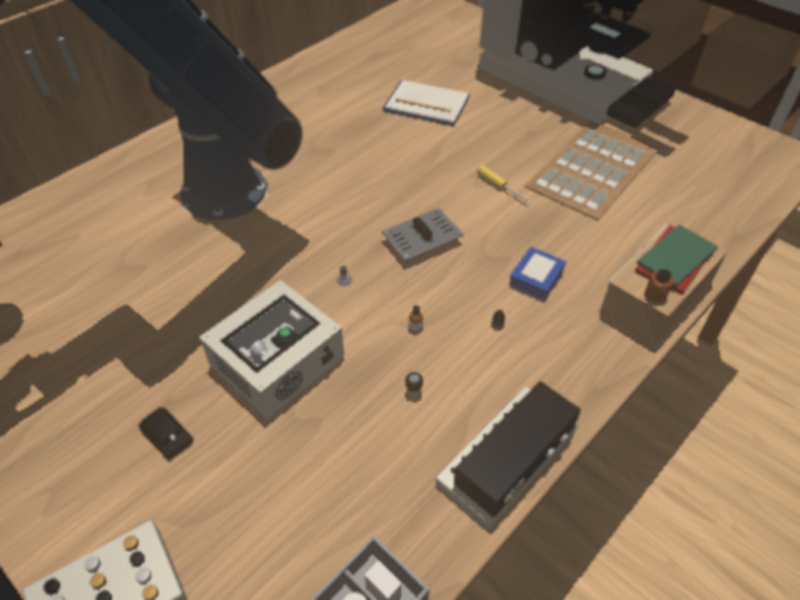

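Top view: the box is at (518,342) with the green button at (502,343), the cover at (298,355) turned about 15°, and the spent lamp at (398,376) between them. I'll enlarge both.

Create h.py:
```python
import numpy as np, cv2
from rig import bot, imaging
def ray(c,px):
    "origin, direction in world of raw pixels"
    V=np.array(c["view"]); R,t=V[:3,:3],V[:3,3]
    u=cv2.undistortPoints(np.array(px,float).reshape(-1,1,2),np.array(c["K"]),np.array(c["D"],float))[:,0]
    d=np.c_[u[:,0],-u[:,1],-np.ones(len(u))]@R
    return -R.T@t,d
def at(c,px,z):
    o,d=ray(c,px); return o+d*((z-o[2])/d[:,2])[:,None]
def wristcam():
    s=bot.read_state(); c=dict(imaging.capture("wrist"))
    T=np.eye(4);T[:3,:3]=s["tcp_rot"];T[:3,3]=s["position"]
    c["view"]=np.linalg.inv(T@np.array(c["mount"])); return c
def proj(c,P):
    V=np.array(c["view"]); p=np.atleast_2d(P)@V[:3,:3].T+V[:3,3]
    p=p*[1,-1,-1]
    return cv2.projectPoints(p,np.zeros(3),np.zeros(3),np.array(c["K"]),np.array(c["D"],float))[0][:,0]
```

Run:
```python
from h import *
c=imaging.capture("top");a=c["color"][:,:,::-1]
f=lambda x,y:cv2.resize(a[y:y+80,x:x+80],(400,400),interpolation=cv2.INTER_CUBIC)
cv2.imwrite("pics/crop1.png",np.hstack([f(150,188),f(292,182)]))
```

```text
(no output)
```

View pics/crop1.png

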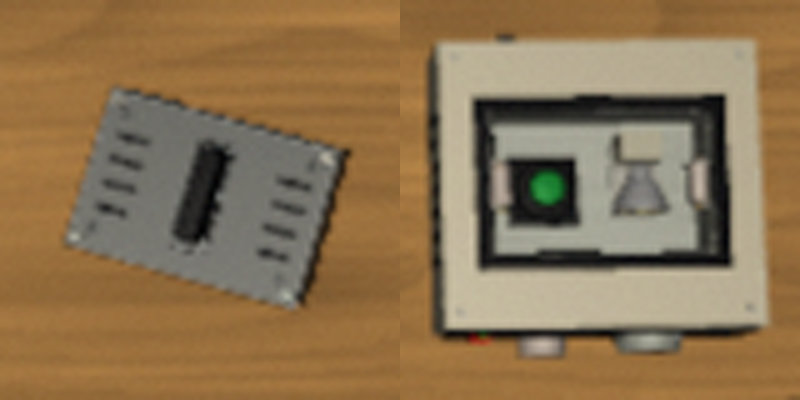

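Run:
```python
from h import *
c=imaging.capture("top")
g=lambda p,o:(np.array(p,float)+.5)/5-.5+o
def rep(n,P):
    print(n,P.round(4).tolist(),'c',P.mean(0).round(4),'sides',np.linalg.norm(np.roll(P,-1,0)-P,axis=1).round(4))
    a=P[0]+P[3]-P[1]-P[2]; b=P[0]+P[1]-P[2]-P[3]
    print(' yaw from y-axis',np.degrees(np.arctan2(-a[0],a[1])),' from x',np.degrees(np.arctan2(b[1],b[0])))
rep('cover',at(c,g([(113,90),(348,151),(301,307),(66,245)],[150,188]),.028))
o=np.array([292-80,182])
rep('box',at(c,g([(436,41),(755,40),(767,327),(445,330)],o),.097))
rep('seal',at(c,g([(473,96),(724,96),(731,267),(480,268)],o),.1))
print('btn',at(c,g([(548,188)],o),.072))
print('grip top',at(c,g([(203,192)],[150,188]),.054))
```

```text
cover [[0.5489, 0.2666, 0.028], [0.5075, 0.1117, 0.028], [0.4064, 0.1415, 0.028], [0.4475, 0.2948, 0.028]] c [0.4776 0.2037 0.028 ] sides [0.1603 0.1054 0.1587 0.1053]
 yaw from y-axis -14.998771480712762  from x -16.00679067632818
box [[0.5869, -0.1446, 0.097], [0.5859, -0.3458, 0.097], [0.4061, -0.3449, 0.097], [0.4057, -0.146, 0.097]] c [ 0.4962 -0.2453  0.097 ] sides [0.2012 0.1798 0.1989 0.1812]
 yaw from y-axis -0.07379610055809246  from x 0.09158378387543152
seal [[0.5512, -0.1667, 0.1], [0.55, -0.3241, 0.1], [0.443, -0.3237, 0.1], [0.4435, -0.1683, 0.1]] c [ 0.4969 -0.2457  0.1   ] sides [0.1573 0.107  0.1554 0.1077]
 yaw from y-axis -0.3160811284870752  from x 0.3339027749351777
btn [[ 0.49585362 -0.21575919  0.072     ]]
grip top [[0.47898463 0.20260036 0.054     ]]
```

The rows are not in the units I measure in: shifts go in cm. I convert before sending: 0.436 m is 43.6, -0.305 m is -30.5.

>>> nudge_tcp --plan '{"segments":[[4, -3, 0, 0, 0, 2, 0], [43.6, -30.5, 0, 0, 0, 12.6, 0], [43.6, -30.5, 0, 0, 0, 12.6, 0], [43.6, -30.5, 0, 0, 0, 12.6, 0], [43.6, -30.5, 0, 0, 0, 12.6, 0], [43.6, -30.5, 0, 0, 0, 12.6, 0], [43.6, -30.5, 0, 0, 0, 12.6, 0], [43.6, -30.5, 0, 0, 0, 12.6, 0], [43.6, -30.5, 0, 0, 0, 12.6, 0], [43.6, -30.5, 0, 0, 0, 12.6, 0], [43.6, -30.5, 0, 0, 0, 12.6, 0], [43.6, -30.5, 0, 0, 0, 12.6, 0], [43.6, -30.5, 0, 0, 0, 12.6, 0], [43.6, -30.5, 0, 0, 0, 12.6, 0], [43.6, -30.5, 0, 0, 0, 12.6, 0], [43.6, -30.5, 0, 0, 0, 12.6, 0]]}'

```text
time_s: 1.8
position: [0.4948, -0.2178, 0.2225]
tcp_rot: [[1.0, -0.001, -0.0], [-0.001, -1.0, -0.0], [-0.0, 0.0, -1.0]]
force: [-1.9, 0.3, -1.0]
opening: 0.007
grasp_force: 0.0
```

Run:
```python
from h import *
c=wristcam(); np.save("w1.npy",c,allow_pickle=True)
cv2.imwrite("pics/w1.png",cv2.resize(c["color"][:,:,::-1],(800,600),interpolation=cv2.INTER_CUBIC))
s=bot.read_state();print(s["position"],s["tcp_rot"].round(4).tolist(),s["force"])
print(proj(c,[[.4965,-.2155,.072]])*800/512, proj(c,[s["position"]])*800/512)
```

```text
[ 0.49491982 -0.21764785  0.22255682] [[1.0, -0.001, -0.0002], [-0.001, -1.0, 0.0], [-0.0002, -0.0, -1.0]] [-0.45435124 -0.04733098  0.20264715]
[[399.62545942 271.03078618]] [[403.27418957 369.45654149]]
```

View pics/w1.png

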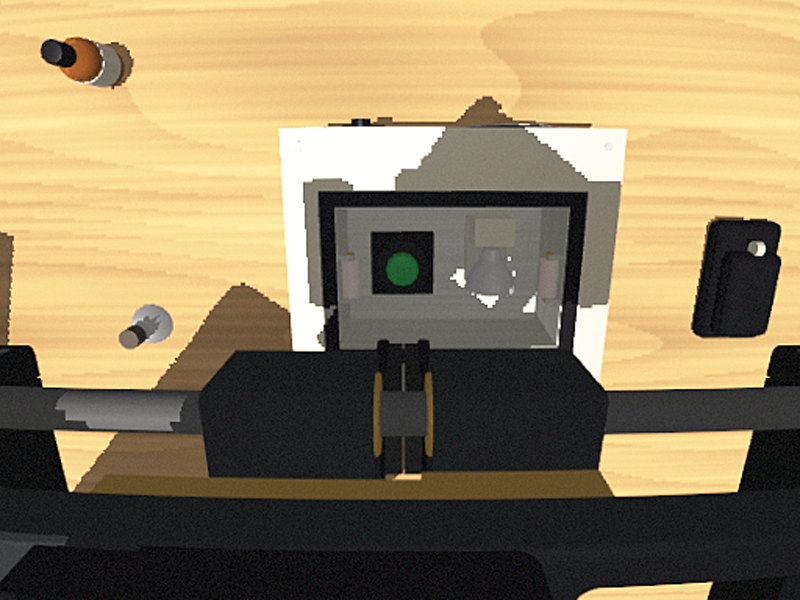

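The wrist view shows the button at (402,269) and the seal's far corners at (318,193) and (587,193). Next I convert these to positions.

Run:
```python
from h import *
c=np.load("w1.npy",allow_pickle=True).item()
g=lambda p:np.array(p,float)*.64
print(at(c,g([(402,269)]),.072).round(4))
print(at(c,g([(318,193),(587,193)]),.1).round(4).tolist())
print(at(c,g([(281,128),(626,129)]),.097).round(4).tolist())
```

```text
[[ 0.4979 -0.2171  0.072 ]]
[[0.5496, -0.1684, 0.1], [0.55, -0.3254, 0.1]]
[[0.5862, -0.1482, 0.097], [0.5866, -0.3463, 0.097]]
```

Scaled: 0.157 m is 15.7, 0.152 m is 15.2.

>>> nudge_tcp --plan '{"segments":[[0.15, -0.15, 5, 0, 0, 0, 0], [0.15, -0.15, 10, 0, 0, 0, 0], [0.15, -0.15, 14, 0, 0, 0, 0], [0.15, -0.15, 14.4, 0, 0, 0, 0], [0.15, -0.15, 14.8, 0, 0, 0, 0], [0.15, -0.15, 15.2, 0, 0, 0, 0], [0.15, -0.15, 15.5, 0, 0, 0, 0], [0.15, -0.15, 15.7, 0, 0, 0, 0], [0.15, -0.15, 15.7, 0, 0, 0, 0], [0.15, -0.15, 15.7, 0, 0, 0, 0]]}'

```text
time_s: 2.85
position: [0.4984, -0.2164, 0.0668]
tcp_rot: [[1.0, 0.001, 0.003], [0.001, -1.0, -0.003], [0.003, 0.003, -1.0]]
force: [1.7, -2.4, 3.3]
opening: 0.003
grasp_force: 2.0
```

Scaled: 0.002 m is 0.2, 0.001 m is 0.1.

>>> nudge_tcp --plan '{"segments":[[0, 0, 0.1, 0, 0, 0, 0], [0, 0, 0.2, 0, 0, 0, 0], [0, 0, 0.2, 0, 0, 0, 0], [0, 0, 0.2, 0, 0, 0, 0]]}'

```text
time_s: 3.25
position: [0.4984, -0.2164, 0.0661]
tcp_rot: [[1.0, 0.001, 0.004], [0.001, -1.0, -0.003], [0.004, 0.003, -1.0]]
force: [-2.9, -1.4, 17.1]
opening: 0.002
grasp_force: 8.8
```

>>> nudge_tcp --plan '{"segments":[[0, 0, -1, 0, 0, 0, 0], [0, 0, -3, 0, 0, 0, 0], [0, 0, -8, 0, 0, 0, 0], [0, 0, -13, 0, 0, 0, 0], [-1, -5, -13.5, 0, 0, 2, 1], [-8.6, -43.8, -13.5, 0, 0, 15.3, 1], [-8.6, -43.8, -13.5, 0, 0, 15.3, 1], [-8.6, -43.8, -13.5, 0, 0, 15.3, 1], [-8.6, -43.8, -13.5, 0, 0, 15.3, 1], [-8.6, -43.8, -13.5, 0, 0, 15.3, 1], [-8.6, -43.8, -13.5, 0, 0, 15.3, 1], [-8.6, -43.8, -13.5, 0, 0, 15.3, 1], [-8.6, -43.8, -13.5, 0, 0, 15.3, 1], [-8.6, -43.8, -13.5, 0, 0, 15.3, 1], [-8.6, -43.8, -13.5, 0, 0, 15.3, 1], [-8.6, -43.8, -13.5, 0, 0, 15.3, 1], [-8.6, -43.8, -13.5, 0, 0, 15.3, 1]]}'

```text
time_s: 4.95
position: [0.4108, 0.2213, 0.1984]
tcp_rot: [[0.964, -0.265, -0.001], [-0.265, -0.964, -0.0], [-0.001, 0.001, -1.0]]
force: [0.0, -0.9, 0.3]
opening: 0.991
grasp_force: 0.0
```

Run:
```python
from h import *
c=wristcam(); np.save("w2.npy",c,allow_pickle=True)
cv2.imwrite("pics/w2.png",cv2.resize(c["color"][:,:,::-1],(800,600),interpolation=cv2.INTER_CUBIC))
s=bot.read_state();print(s["position"],s["tcp_rot"].round(4).tolist(),s["force"])
```

```text
[0.41095575 0.22131762 0.19843923] [[0.964, -0.2658, -0.0006], [-0.2658, -0.964, -0.0002], [-0.0005, 0.0004, -1.0]] [0.63847844 0.30393998 0.3202174 ]
```

View pics/w2.png

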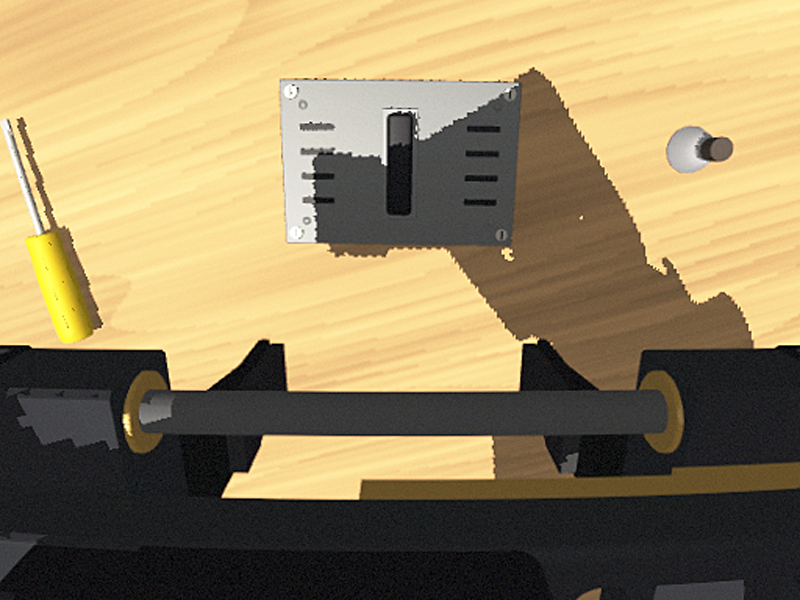

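The cover is lit and partly shaded, with corners at (279,80), (521,83), (512,246) and (287,242). The grip is centred near (400,160).

Run:
```python
from h import *
c=np.load("w2.npy",allow_pickle=True).item()
P=at(c,np.array([(279,80),(521,83),(512,246),(287,242.)])*.64,.028)
print(P.round(4).tolist(),P.mean(0),np.linalg.norm(np.roll(P,-1,0)-P,axis=1))
a=P[0]+P[3]-P[1]-P[2]; b=P[0]+P[1]-P[2]-P[3]
print(np.degrees(np.arctan2(-a[0],a[1])),np.degrees(np.arctan2(b[1],b[0])))
s=bot.read_state();R=s["tcp_rot"]
print((np.r_[P.mean(0)[:2],.031]-s["position"])@R)
```

```text
[[0.5513, 0.266, 0.028], [0.5081, 0.1156, 0.028], [0.4049, 0.1441, 0.028], [0.4492, 0.2947, 0.028]] [0.47836665 0.2050924  0.028     ] [0.15640055 0.10703728 0.15689626 0.10603208]
-16.20008716688633 -15.574365978889164
[ 0.06938793 -0.0023351   0.16740145]
```

>>> nudge_tcp --plan '{"segments":[[4, -0.1, 1, 0, 0, 0.4, 1], [6.95, -0.2, 5, 0, 0, 0.4, 1], [6.95, -0.2, 10, 0, 0, 0.4, 1], [6.95, -0.2, 14, 0, 0, 0.4, 1], [6.95, -0.2, 16, 0, 0, 0.4, 1], [6.95, -0.2, 16.7, 0, 0, 0.4, 1], [6.95, -0.2, 16.7, 0, 0, 0.4, 1], [6.95, -0.2, 16.7, 0, 0, 0.4, 0], [6.95, -0.2, 16.7, 0, 0, 0.4, 0], [6.95, -0.2, 16.7, 0, 0, 0.4, 0], [6.95, -0.2, 16.7, 0, 0, 0.4, 0], [6.95, -0.2, 16.7, 0, 0, 0.4, 0], [6.95, -0.2, 16.7, 0, 0, 0.4, 0], [6.95, -0.2, 16.7, 0, 0, 0.4, 0], [6.95, -0.2, 16.7, 0, 0, 0.4, 0]]}'

```text
time_s: 6.5
position: [0.4782, 0.2064, 0.0315]
tcp_rot: [[0.963, -0.27, -0.0], [-0.27, -0.963, 0.0], [-0.0, -0.0, -1.0]]
force: [0.9, -0.7, -0.4]
opening: 0.357
grasp_force: 0.0
```

>>> nudge_tcp --plan '{"segments":[[0, 0, 0, 0, 0, 0, 0], [0, 0, 0, 0, 0, 0, 0], [0, 0, 0, 0, 0, 0, 0], [0, 0, 0, 0, 0, 0, 0], [0, 0, 0, 0, 0, 0, 0], [0, 0, 0, 0, 0, 0, 0], [0, 0, 0, 0, 0, 0, 0]]}'

```text
time_s: 7.2
position: [0.4781, 0.2063, 0.0315]
tcp_rot: [[0.963, -0.27, -0.0], [-0.27, -0.963, -0.0], [-0.0, 0.0, -1.0]]
force: [-0.0, 0.2, -0.3]
opening: 0.179
grasp_force: 30.0
```

Scaled: -0.15 m is -15, 0.431 m is 43.1.

>>> nudge_tcp --plan '{"segments":[[0, 0, -2, 0, 0, 0, 0], [0, 0, -6, 0, 0, 0, 0], [0, 0, -11, 0, 0, 0, 0], [0, 0, -15, 0, 0, 0, 0], [1, 3, -15, 0, 0, -1.5, 0], [14, 43.1, -15, 0, 0, -15.65, 0], [14, 43.1, -15, 0, 0, -15.65, 0], [14, 43.1, -15, 0, 0, -15.65, 0], [14, 43.1, -15, 0, 0, -15.65, 0], [14, 43.1, -15, 0, 0, -15.65, 0], [14, 43.1, -15, 0, 0, -15.65, 0], [14, 43.1, -15, 0, 0, -15.65, 0], [14, 43.1, -15, 0, 0, -15.65, 0], [14, 43.1, -15, 0, 0, -15.65, 0], [14, 43.1, -15, 0, 0, -15.65, 0], [14, 43.1, -15, 0, 0, -15.65, 0], [14, 43.1, -15, 0, 0, -15.65, 0], [14, 43.1, -15, 0, 0, -15.65, 0]]}'

```text
time_s: 9.0
position: [0.4964, -0.2446, 0.1814]
tcp_rot: [[1.0, 0.002, -0.001], [0.002, -1.0, 0.001], [-0.001, -0.001, -1.0]]
force: [-0.5, -0.1, -1.1]
opening: 0.181
grasp_force: 30.0
```

Run:
```python
from h import *
c=wristcam(); np.save("w3.npy",c,allow_pickle=True)
t=imaging.capture("scene"); np.save("s3.npy",t,allow_pickle=True)
a=cv2.resize(c["color"][:,:,::-1],(800,600),interpolation=cv2.INTER_CUBIC)[60:360]
b=cv2.resize(t["color"][150:270,90:410,::-1],(800,300),interpolation=cv2.INTER_CUBIC)
cv2.imwrite("pics/w3.png",np.vstack([a,b]))
s=bot.read_state();print(s["position"],s["tcp_rot"].round(4).tolist(),s["force"],s["opening"])
```

```text
[ 0.49677322 -0.24504992  0.18161748] [[1.0, 0.0018, -0.0003], [0.0018, -1.0, 0.0003], [-0.0003, -0.0003, -1.0]] [-0.04438741 -0.19332602 -0.59678353] 0.18015736743776778
```

View pics/w3.png

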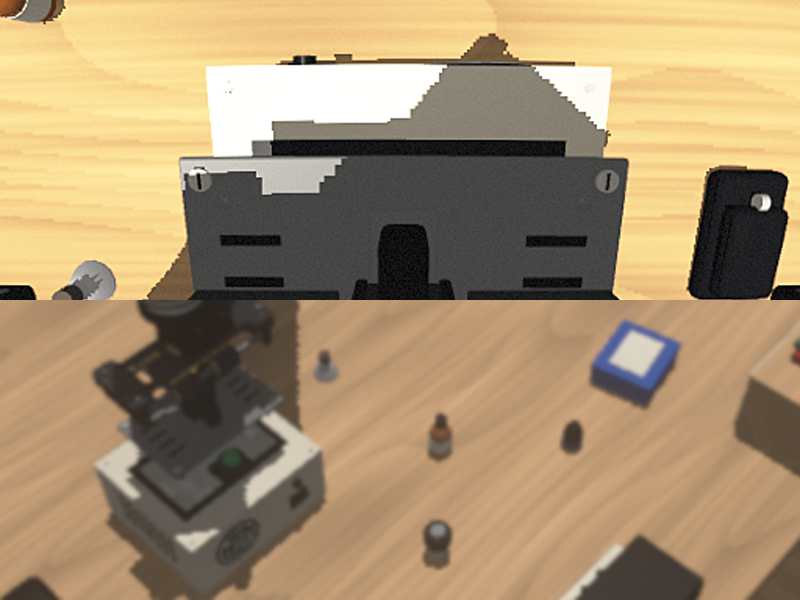

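The wrist view shows the cover's far corners at (179,217) and (629,217), the seal's at (271,200) and (566,200), and the box's at (206,127) and (611,127).

Run:
```python
from h import *
c=np.load("w3.npy",allow_pickle=True).item()
f=lambda p,z:at(c,np.array(p,float)*.64,z).round(4).tolist()
print('cover',f([(179,217),(629,217)],.178)); print('seal',f([(271,200),(566,200)],.1)); print('box',f([(206,127),(611,127)],.097))
print('btn pose',bot.read_state()["position"])
```

```text
cover [[0.5516, -0.1668, 0.178], [0.5521, -0.3224, 0.178]]
seal [[0.5505, -0.1783, 0.1], [0.5511, -0.3259, 0.1]]
box [[0.5861, -0.1473, 0.097], [0.5868, -0.3466, 0.097]]
btn pose [ 0.49677322 -0.24504992  0.18161748]
```

Scaled: 0.0016 m is 0.16, -0.001 m is -0.1.

>>> nudge_tcp --plan '{"segments":[[-0.1, 0.16, 1, 0, 0, 0, 0], [-0.1, 0.16, 3, 0, 0, 0, 0], [-0.1, 0.16, 4.4, 0, 0, 0, 0], [-0.1, 0.16, 4.7, 0, 0, 0, 0], [-0.1, 0.16, 5, 0, 0, 0, 0], [-0.1, 0.16, 5.3, 0, 0, 0, 0], [-0.1, 0.16, 5.6, 0, 0, 0, 0], [-0.1, 0.16, 5.6, 0, 0, 0, 0], [-0.1, 0.16, 5.6, 0, 0, 0, 0]]}'

```text
time_s: 10.0
position: [0.4959, -0.2482, 0.1258]
tcp_rot: [[1.0, 0.0, 0.0], [0.0, -1.0, -0.0], [0.0, 0.0, -1.0]]
force: [-0.9, -0.7, -2.2]
opening: 0.176
grasp_force: 30.0
```

Run:
```python
from h import *
s=bot.read_state();print(s["position"],s["tcp_rot"].round(4).tolist(),s["force"],s["moment"])
```

```text
[ 0.49591237 -0.24816328  0.12581566] [[1.0, 0.0, 0.0005], [0.0, -1.0, -0.0003], [0.0005, 0.0003, -1.0]] [-0.87342776 -0.67776507 -2.17309518] [-0.01703519  0.00469309 -0.04372069]
```

Scaled: 0.007 m is 0.7, 0.006 m is 0.6.

>>> nudge_tcp --plan '{"segments":[[0, 0, 0.2, 0, 0, 0, 0], [0, 0, 0.4, 0, 0, 0, 0], [0, 0, 0.5, 0, 0, 0, 0], [0, 0, 0.6, 0, 0, 0, 0], [0, 0, 0.7, 0, 0, 0, 0], [0, 0, 0.7, 0, 0, 0, 0]]}'

```text
time_s: 10.6
position: [0.4961, -0.2476, 0.1202]
tcp_rot: [[1.0, 0.0, 0.001], [0.0, -1.0, 0.0], [0.001, -0.0, -1.0]]
force: [-1.9, 3.1, 10.9]
opening: 0.182
grasp_force: 30.0
```

>>> nudge_tcp --plan '{"segments":[[0, 0, 0.1, 0, 0, 0, 0], [0, 0, 0.2, 0, 0, 0, 0], [0, 0, 0.3, 0, 0, 0, 0], [0, 0, 0.3, 0, 0, 0, 0]]}'

```text
time_s: 11.0
position: [0.4961, -0.2476, 0.1172]
tcp_rot: [[1.0, -0.0, 0.001], [-0.0, -1.0, 0.0], [0.001, -0.0, -1.0]]
force: [-1.2, 3.1, 9.7]
opening: 0.173
grasp_force: 30.0
```

Scaled: 0.005 m is 0.5, 0.004 m is 0.4.

>>> nudge_tcp --plan '{"segments":[[0, 0, 0.1, 0, 0, 0, 0], [0, 0, 0.2, 0, 0, 0, 0], [0, 0, 0.3, 0, 0, 0, 0], [0, 0, 0.4, 0, 0, 0, 0], [0, 0, 0.5, 0, 0, 0, 0], [0, 0, 0.5, 0, 0, 0, 0]]}'

```text
time_s: 11.6
position: [0.4959, -0.2476, 0.109]
tcp_rot: [[1.0, -0.0, -0.0], [-0.0, -1.0, 0.001], [-0.0, -0.001, -1.0]]
force: [5.2, 2.1, -14.8]
opening: 0.181
grasp_force: 30.0
```

>>> nudge_tcp --plan '{"segments":[[0, 0, 0.1, 0, 0, 0, 0], [0, 0, 0.2, 0, 0, 0, 0], [0, 0, 0.3, 0, 0, 0, 0], [0, 0, 0.4, 0, 0, 0, 0], [0, 0, 0.4, 0, 0, 0, 0]]}'

```text
time_s: 12.1
position: [0.4958, -0.2477, 0.1077]
tcp_rot: [[1.0, 0.0, 0.0], [0.0, -1.0, 0.0], [0.0, -0.0, -1.0]]
force: [2.9, 4.6, -2.4]
opening: 0.188
grasp_force: 30.0
```

>>> nudge_tcp --plan '{"segments":[[0, 0, 0.05, 0, 0, 0, 0], [0, 0, 0.1, 0, 0, 0, 0], [0, 0, 0.15, 0, 0, 0, 0], [0, 0, 0.15, 0, 0, 0, 0], [0, 0, 0.15, 0, 0, 0, 0]]}'

```text
time_s: 12.6
position: [0.4958, -0.2477, 0.1076]
tcp_rot: [[1.0, 0.001, 0.001], [0.001, -1.0, -0.0], [0.001, 0.0, -1.0]]
force: [0.7, 5.1, 7.4]
opening: 0.181
grasp_force: 30.0
```

Firm stop at the seal with 7.4 N. I'll add about 1 mm and check that it holds steady.

>>> nudge_tcp --plan '{"segments":[[0, 0, 0.05, 0, 0, 0, 0], [0, 0, 0.12, 0, 0, 0, 0], [0, 0, 0.12, 0, 0, 0, 0], [0, 0, 0.12, 0, 0, 0, 0], [0, 0, 0.12, 0, 0, 0, 0], [0, 0, 0.12, 0, 0, 0, 0], [0, 0, 0.12, 0, 0, 0, 0], [0, 0, 0.12, 0, 0, 0, 0]]}'

```text
time_s: 13.4
position: [0.4958, -0.2477, 0.1076]
tcp_rot: [[1.0, 0.001, 0.001], [0.001, -1.0, -0.001], [0.001, 0.001, -1.0]]
force: [-0.7, 6.5, 14.7]
opening: 0.182
grasp_force: 30.0
```

Run:
```python
from h import *
for i in range(4): c=imaging.capture("scene");t=imaging.capture("wrist");s=bot.read_state();print(s["force"].round(1),s["position"].round(4))
a=cv2.resize(t["color"][:,:,::-1],(800,600))[100:350]
b=cv2.resize(c["color"][165:275,110:240,::-1],(400,340),interpolation=cv2.INTER_CUBIC)
cv2.imwrite("pics/f.png",np.vstack([a,np.hstack([b,b*0])]))
```

```text
[-1.5  6.6 14.9] [ 0.4958 -0.2477  0.1075]
[-1.8  6.4 14.9] [ 0.4958 -0.2477  0.1076]
[-0.5  6.  14.8] [ 0.4958 -0.2477  0.1075]
[-1.1  7.  15.8] [ 0.4958 -0.2477  0.1076]
```

View pics/f.png

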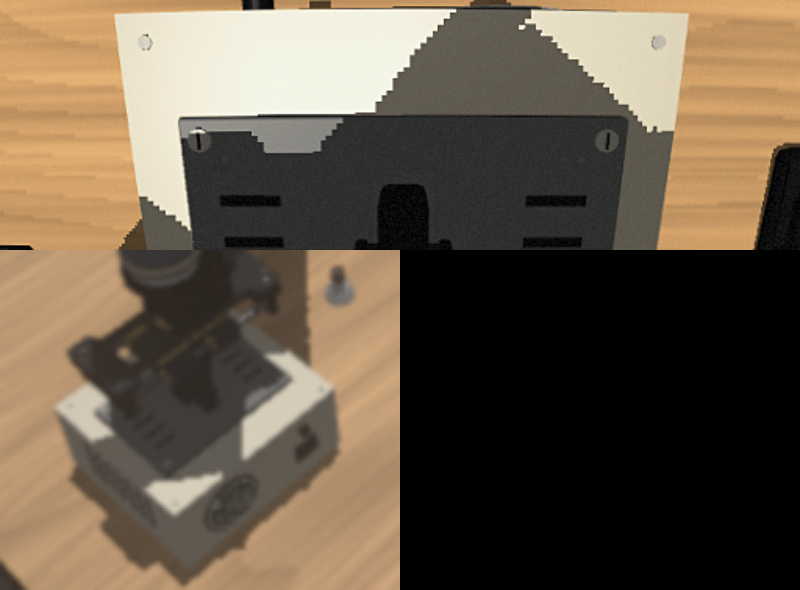

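The cover lies flush and square, and its corners sit at the same wrist-camera pixels as when carried, so it has not slipped in the grip. The push is steady at about 15 N.

```bash
python3 -c "
from rig import bot, imaging
print(bot.hand_in())"
```

```text
the job is handed in; nothing more can be done
None
```

The job is handed in: I pressed the reset button fully down and released it, then snapped the cover home flush on the seal, with the hand still pressing on it at about 15 N; the hand-in gave no verdict.

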